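# Dip the stock tank and show the gauge rod

### The job

Lift the gauge rod out of its rack by its square handle and push it down the steel tank's sloping dip tube, without forcing it, until the collar stops against the tube's mouth. Then draw it right out and present it for reading: hold the rod level and still with its tip about 10 cm above the middle of the white reading plate. Finish while still holding it there in the gripper, and leave the bottles, jars and other stock where they stand.

Things in the scene. Friction and masses are not known exactly. Their poses are not given: they have to be found in the camera images.
- rod: Loose metal gauge rod, 0.15 kg. Origin on its axis at the collar's stop face; x runs along the rod to the tip. x = 0 to 110 mm: round shaft, 8 mm diameter, dark graduation rings. x = -10 to 0: round collar, 32 mm diameter. x = -115 to -10 mm: square aluminium handle, 18 mm wide (y), 22 mm high (z), centred on the axis. It balances near x = -50 mm. At the start it lies level in the rack, z up.
- rod_tip (a point): Centre of the tip of the gauge rod's shaft, 110 mm along the rod's +x from the collar's stop face.
- rack: Fixed grey rack holding the rod; base 240 x 70 x 12 mm, origin at its underside's centre, x towards the rod's tip. The rod's axis lies along x, 75 mm up, its origin within 3 mm of the rack's. Two notched posts, 12 mm thick: at x = -105 mm under the handle's end (34 mm wide, 78 mm high) and at x = 85 mm under the shaft (85 mm high). Between them the handle is free; the rod lifts straight up.
- tank: Fixed steel stock tank, 200 mm (x) by 150 mm (y) by 125 mm high, with a sloping shoulder at its +x end from which the dip tube sticks out; origin at the foot of that end, midway across its width, at table height (the tank lies from x = -200 mm to 0). A black filler cap (12 mm high) and a wire handle (rising to 146 mm above the table) are on its top.
- dip_tube: Dip tube of the tank: dark steel, 16 mm bore, 24 mm outside diameter, standing 60 mm out of the shoulder. Origin at the centre of its mouth, 118 mm above the table; x points out of the mouth along the axis, away from the tank and 35 degrees above level. The rod goes in along -x, free for at least 115 mm inside, until the collar meets the mouth's rim.
- plate: Fixed white square reading plate, 120 x 120 mm on a black 130 mm rubber base, 12 mm high in all; origin at the centre of its underside.
- plate_top (a point): Middle of the reading plate's upper face, 12 mm above the table.
- amber_a: Loose amber bottle, 66 mm across, 150 mm high, a bystander to leave alone; origin at the centre of its underside.
- amber_b: Loose amber bottle, 66 mm across, 150 mm high, a bystander to leave alone; origin at the centre of its underside.
- jar_a: Loose white jar, 72 mm across, 90 mm high, a bystander to leave alone; origin at the centre of its underside.
- jar_b: Loose small white jar, 56 mm across, 60 mm high, a bystander to leave alone; origin at the centre of its underside.
- bung: Loose black bung, 48 mm across, 18 mm high, a bystander to leave alone; origin at the centre of its underside.
- amber_c: Loose small amber bottle, 44 mm across, 90 mm high, a bystander to leave alone; origin at the centre of its underside.
- beaker: Loose clear beaker, 56 mm across, 60 mm high, a bystander to leave alone; origin at the centre of its underside.
Not all that is in view belongs to the job. There is more than one size of the plate; the job needs the larger.

How it is judged (in metres and radians):
On the way, in this order (a step that is already met when the one before it is completed fails the run):
1. the rod is in the dip tube with its collar stopped against the mouth (distance between rod and dip_tube below 0.0075 m and x of rod in the frame of dip_tube below 0.004 m and x of rod_tip in the frame of dip_tube below -0.1 m and angle between the x axis of rod and the x axis of dip_tube, either way round below 0.13 rad), for 0.2 s.
2. the rod is drawn right out of the tube, in the gripper (x of rod_tip in the frame of dip_tube above 0.005 m and contact force between rod and the fingers above 0.5 N), for 0.1 s.
At the end, for the whole second after the job is handed in: The rod is held in the fingers and carried by nothing else (not touching tank, rack or plate), at rest, level within 8.5 degrees, its tip within 35 mm sideways of the plate's middle and 50 to 150 mm above the plate (contact force between rod and the fingers above 0.5 N and angle between rod's own x axis and vertical between 1.42 and 1.72 rad and horizontal distance between rod_tip and plate_top below 0.035 m and z of rod_tip in the frame of plate_top between 0.05 and 0.15 m and linear speed of rod below 0.03 m/s and angular speed of rod below 0.3 rad/s and contact force between rod and tank below 0.3 N and contact force between rod and rack below 0.3 N and contact force between rod and plate below 0.3 N); the arm keeps its last pose, push and grip.
It fails at once if the rod is forced against the tank or its tube (over 60 N) (contact force between rod and tank above 60 N).
It fails at once if a bottle, jar or other bystander is pushed more than 25 mm (distance of any of amber_a, amber_b, jar_a, jar_b, bung, amber_c, beaker from where it was at the start of the episode above 0.025 m).
It also fails if it takes over 59 s, if anything falls off the work surface, if the arm or the gripper's body presses on something with over 40 N, if the wrist force passes 120 N, or if a joint passes its speed limit or range.

### The arm

A 6-joint arm with a two-finger parallel gripper is mounted at the origin on the work surface. World frame = base frame: x ahead of the robot, y to its left, z up, the work surface at z = 0. Lengths are in mm, angles in degrees, forces in N, time in s.
With the tool pointing down it reaches from about 350 to 775 mm from the base axis. Payload 5.5 kg.
Tool frame: the origin (TCP) lies on the centre line of the jaws, within the pads' length; the fingertips stand 17 mm ahead of it and the grasp point (between the pads) lies 2 mm behind it; z points along the fingers, y is the line along which they close (so a half turn about z gives the same grasp; the last joint's range is limited). The gripper opens to 85 mm and grips with 20 to 120 N. Pads are 22 mm wide; open, the fingers measure 114 mm over their backs; the gripper's body (76 mm by 85 mm) begins 54 mm behind the grasp point. The pads swing forward as they close: fully open they stand 13 mm farther back than shut.
Start: joints at [-72.399, 17.945, 2.641, 74.691, 0, 82.002], TCP at [248.448, -518.597, 248.323] pointing down, gripper open.
Joint ranges: [-158.12, 158.12], [-49.38, 96.58], [-58.88, 72.47], [-126.05, 133.96], [-84.25, 85.87], [-180, 180]. Speed limits (degrees/s): [147.25, 147.25, 180, 180, 180, 180].

### API

Orientations are given as [roll, pitch, yaw] about the fixed x, y, z axes, in that order (R = Rz(yaw) Ry(pitch) Rx(roll)).
In Python, from cell import bot, viewer, job gives the robot as it stands.
- The arm moves only by the shell command python3 -m jog 'ROWS' [FORCE]. ROWS is JSON, a list of rows, each an object with "gripper": the opening, from 0 (shut) to 1 (fully open); "linear": the shift along the tool's x, y, z in cm, a list of three; "turn": the turn, a rotation vector about the tool's x, y, z in degrees, a list of three. In form: [{"gripper": gripper, "linear": [dx, dy, dz], "turn": [wx, wy, wz]}, ...]. A call has exactly 8 rows; each row is the pose to reach, as a shift and turn from the pose commanded when the call began, along the tool's axes at that moment; what a row does not reach only later rows make up. A row lasts 1/12 s, in which the tool goes at most 41.7 mm and 7.16 degrees, less where a joint would pass 70% of its speed; a pose out of reach is approached as far as the arm can. A call with a gripper value outside its range is refused whole. The fingers move at their own pace and stop on an object; FORCE is the grip in N (left out, the last holds). Time passes only in rows, so rows that repeat a pose let the fingers close, or fill a call up. It gives the time, the measured TCP pose, the force, the opening and the grip force at its end, in the units of the state.
- bot.read_state(): the state, without advancing time (a new reading comes with each control period).
- viewer.read_camera(name): name is "scene" or "side" or "wrist"; returns the picture (400x640x3 uint8, red, green, blue); there is no depth.
- viewer.get_calibration(name): a dict with "vfov" (degrees; the focal length in pixels is half the picture's height over the tangent of half this angle, whatever the lens; pixels are square), "cx", "cy" (the principal point, pixels), "R" (3x3) and "t" (3): a world point X has camera coordinates R X + t; the wrist camera has in their place "mount" (4x4, takes a point from camera to tool coordinates, whose origin is the TCP and whose axes are the flange's). Camera axes: x right, y down, z forward; pixel columns grow to the right and rows downward; lengths in mm; the calibration is good to about 2 mm. A picture is of the moment at which its call begins: read the wrist's pose just before it. get_calibration takes no time and is no camera call.
- job.hand_in(): hands the job in; it is judged then, once.
The state is a dict: "clock": time; "joint_pos": joint angles; "dq": joint speeds; "joint_efforts": joint torques, N m; "position": TCP position; "tcp_rot": TCP orientation; "wrist_force": force on the tool from outside, world axes, zero at the start; "moment": the same for the moment, N m; "opening": finger opening in mm; "gripper_force": force on a finger pad.
Only numpy, scipy, OpenCV 4.12 (cv2) and the standard library are available. Lean on these libraries where they do the work, as an engineer would, in place of code of your own. Each camera call takes 0.05 s, during which the arm holds its last target. There are 200 camera calls.

## Working session

There is one attempt and no reset: what is moved stays moved. The work goes in short steps, Python scripts to look and compute and a shell command to move; the robot and the scene stay as the last step left them, time stands still between calls to the robot, and variables do not carry over. Pictures are saved under pics/ and viewed, at most 12 in all, crops included, and the job is handed in when it is done.

```bash
mkdir -p pics; python3 - <<'E'
from cell import bot, viewer
import cv2
print(bot.read_state())
for n in ("scene","side","wrist"):
    print(n,viewer.get_calibration(n))
for n in ("scene","side"):
    cv2.imwrite(f"pics/{n}0.png",viewer.read_camera(n)[:,:,::-1])
E
```

```text
{'clock': 0.0, 'joint_pos': array([-7.23975118e+01,  1.79929349e+01,  2.57584870e+00,  7.46907833e+01,
        3.99691990e-04,  8.20016335e+01]), 'dq': array([ 0.05487192, -0.11104082,  0.0264648 , -0.02278692,  0.04945324,
        0.04781033]), 'joint_efforts': array([ 6.03295721e-04, -4.80630040e+01,  2.98529577e+01,  1.92665379e-02,
       -1.31421598e-04, -4.77779054e-06]), 'position': array([ 248.30165478, -518.08114114,  247.37964891]), 'tcp_rot': array([-1.79893235e+02, -1.54052859e-02,  2.56008400e+01]), 'wrist_force': array([-0.60103468, -0.07904142, -0.44551934]), 'moment': array([ 0.03455728, -0.0175133 ,  0.02888311]), 'gripper_force': 0.0, 'opening': 85.70295893082361}
scene {'vfov': 52.05789498246861, 'cx': 320.23362010817317, 'cy': 196.48862954308663, 'R': array([[ 0.57189508,  0.82022107,  0.0131686 ],
       [ 0.57961106, -0.39266696, -0.71404739],
       [-0.58050584,  0.41599286, -0.69997351]]), 't': array([-286.80994083, -210.12227915, 1477.53536403])}
side {'vfov': 53.675750079310326, 'cx': 317.6088833990501, 'cy': 202.82426200476365, 'R': array([[-0.95057214, -0.30981707,  0.02063948],
       [-0.19366778,  0.53962387, -0.8193283 ],
       [ 0.24270433, -0.78282786, -0.572953  ]]), 't': array([ 451.03926198,  141.89099651, 1062.7952595 ])}
wrist {'vfov': 61.216791771479166, 'cx': 317.0701413748192, 'cy': 197.99925799032158, 'mount': array([[ 1.12093870e-04, -9.64775113e-01, -2.63075974e-01,
         6.65562073e+01],
       [ 9.99999792e-01, -5.89709619e-05,  6.42352701e-04,
        -5.66964843e-01],
       [-6.35239743e-04, -2.63075992e-01,  9.64774906e-01,
        -1.25214510e+02],
       [ 0.00000000e+00,  0.00000000e+00,  0.00000000e+00,
         1.00000000e+00]])}
```

View pics/scene0.png

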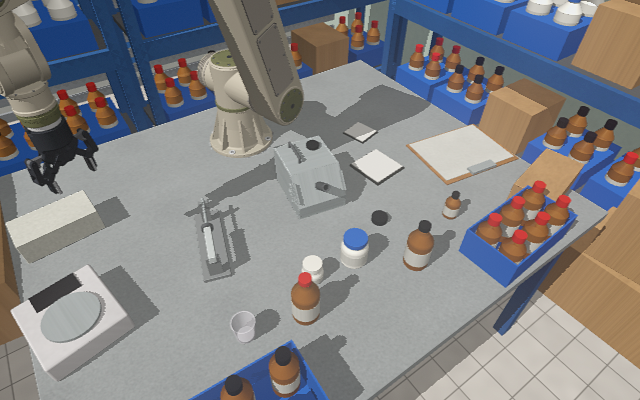

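View pics/side0.png

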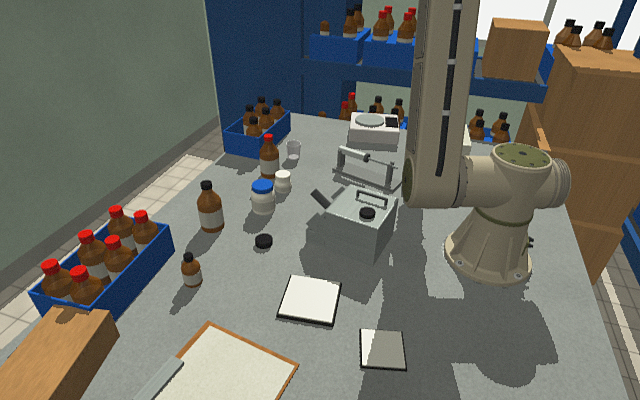

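The scene view shows the rack at about (212,240), the tank at (310,175) and the tube mouth at about (322,186). There are two plates: a larger white one at scene (377,166) / side (310,300), and a smaller one at scene (361,132) / side (382,350). The larger one fits the description. I'll confirm it in an enlarged crop.

```bash
python3 - <<'E'
import cv2
a=cv2.imread("pics/scene0.png")[115:295,180:420]
cv2.imwrite("pics/sc_crop.png",cv2.resize(a,None,fx=3.3,fy=3.3,interpolation=cv2.INTER_CUBIC))
a=cv2.imread("pics/side0.png")[135:375,250:420]
cv2.imwrite("pics/si_crop.png",cv2.resize(a,None,fx=2.5,fy=2.5,interpolation=cv2.INTER_CUBIC))
E
```

```text
(no output)
```

View pics/sc_crop.png

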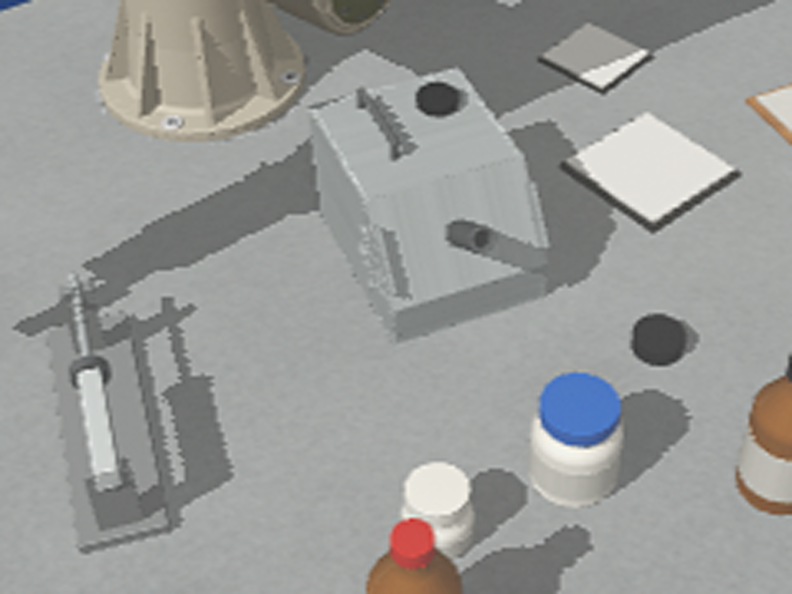

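View pics/si_crop.png

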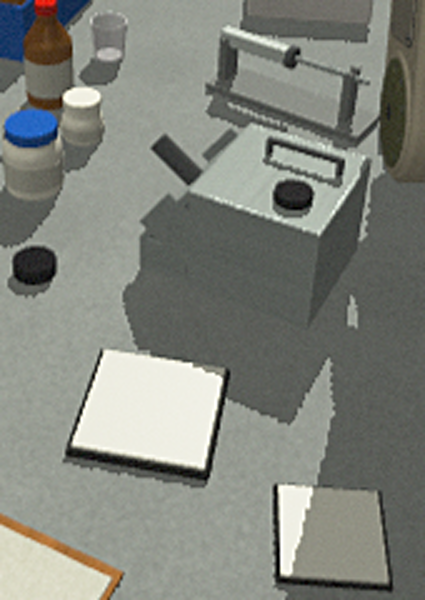

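The enlarged crops confirm the larger plate: crop corners (648,112), (740,172), (655,222), (563,165). The tube mouth is at crop (482,238) in the scene view and (163,145) in the side view. The rod's tip, collar and handle end are visible in both crops.

```bash
cat > h.py <<'E'
import numpy as np
from cell import bot, viewer
from scipy.spatial.transform import Rotation as Ro
def ray(n,p):
    c=viewer.get_calibration(n); f=200/np.tan(np.radians(c["vfov"]/2)); 
    d=np.array([(p[0]-c["cx"])/f,(p[1]-c["cy"])/f,1.])
    if n=="wrist":
        s=bot.read_state();R=Ro.from_euler("xyz",s["tcp_rot"],degrees=True).as_matrix();M=c["mount"]
        return R@M[:3,3]+s["position"], R@M[:3,:3]@d
    R=np.array(c["R"]);return -R.T@c["t"],R.T@d
def onz(n,p,z):
    o,d=ray(n,p);return o+d*(z-o[2])/d[2]
def tri(a,b):
    o,d=ray("scene",a);q,e=ray("side",b)
    k=np.linalg.lstsq(np.c_[d,-e],q-o,rcond=None)[0];A=o+d*k[0];B=q+e*k[1]
    return (A+B)/2,np.linalg.norm(A-B)
def proj(n,X):
    c=viewer.get_calibration(n); f=200/np.tan(np.radians(c["vfov"]/2)); s=bot.read_state()
    if n=="wrist":
        R=Ro.from_euler("xyz",s["tcp_rot"],degrees=True).as_matrix();M=c["mount"]
        v=M[:3,:3].T@(R.T@(np.array(X)-s["position"])-M[:3,3])
    else: v=np.array(c["R"])@X+c["t"]
    return np.array([c["cx"]+f*v[0]/v[2],c["cy"]+f*v[1]/v[2]])
E
python3 - <<'E'
from h import *
np.set_printoptions(precision=1,suppress=True)
S=lambda p:np.array(p)/3.3+[180,115]
D=lambda p:np.array(p)/2.5+[250,135]
for n,a,b in [("tip",(76,278),(366,79)),("collar",(90,370),(291,57)),("hend",(106,478),(224,35)),("mouth",(482,238),(163,145)),("tubebase",(455,232),(192,172))]:
    print(n,*tri(S(a),D(b)))
print("rod z75",[onz("scene",S(p),75)[:2] for p in [(76,278),(90,370)]],[onz("side",D(p),75)[:2] for p in [(366,79),(291,57)]])
print("mouth z118",onz("scene",S((482,238)),118),onz("side",D((163,145)),118))
P=[onz("scene",S(p),12) for p in [(648,112),(740,172),(655,222),(563,165)]];print("plate",np.mean(P,0),*P)
P=[onz("side",D(p),12) for p in [(103,350),(228,370),(208,470),(68,455)]];print("plate side",np.mean(P,0))
print("foot",*[onz("scene",S(p),0)[:2] for p in [(398,340),(547,290)]])
print("top sc",*[onz("scene",S(p),125)[:2] for p in [(310,108),(460,70),(522,155),(372,197)]])
print("top si",*[onz("side",D(p),125)[:2] for p in [(250,122),(369,158),(318,233),(190,195)]])
print("rackbase",*[onz("scene",S(p),12)[:2] for p in [(85,545),(180,518)]])
for n,p in dict(jar_a=(355,262),jar_b=(312,278),amb_a=(305,318),amb_b=(417,265),bung=(379,222),amb_c=(451,216),beaker=(242,338)).items(): print(n,onz("scene",p,0)[:2])
E
```

```text
tip [ 291.9 -258.1   76.6] 5.828973139251864
collar [ 396.6 -289.8   74.9] 0.9687677817497318
hend [ 500.4 -323.3   73.4] 1.3735723819335932
mouth [476.4  32.2 113.3] 6.118695089601442
tubebase [438.8  33.9  88.4] 0.3471163556424331
rod z75 [array([ 294.1, -257. ]), array([ 397.3, -289.7])] [array([ 290.4, -265.3]), array([ 396.3, -290.4])]
mouth z118 [483.8  30.  118. ] [472.3  35.9 118. ]
plate [402.8 300.1  12. ] [332.8 355.3  12. ] [459.2 368.4  12. ] [468.  248.8  12. ] [351.1 227.6  12. ]
plate side [392.  304.6  12. ]
foot [448.9 -33.6] [473.7 114.4]
top sc [259.6  -3.9] [288.1 143.6] [422.2 117. ] [395.6 -22.4]
top si [391.7 -31.6] [253.9  -4.9] [280.8 140.6] [414.8 123.2]
rackbase [ 502.2 -352.1] [ 520.6 -281.3]
jar_a [663.8  -0.1]
jar_b [ 641.1 -123.2]
amb_a [ 725.2 -200.1]
amb_b [764.5 130. ]
bung [590.7 147. ]
amb_c [693.  340.2]
beaker [ 685.6 -346.3]
```

```bash
cat >> h.py <<'E'
def go(P,yaw,pitch=0):
    """tool-frame shift (cm) & rotvec (deg) from measured pose to TCP P, tool x at yaw, nosed down by pitch"""
    s=bot.read_state();R0=Ro.from_euler("xyz",s["tcp_rot"],degrees=True)
    R1=Ro.from_euler("z",yaw,degrees=True)*Ro.from_euler("x",180,degrees=True)*Ro.from_euler("y",-pitch,degrees=True)
    print("lin",np.round(R0.inv().apply(np.array(P)-s["position"])/10,2),"turn",np.round((R0.inv()*R1).as_rotvec(degrees=True),2))
E
python3 -c "
from h import *
go([447.4,-305.7,250],162.7)"
python3 -m jog '[{"gripper":1,"linear":[6,-2.4,0],"turn":[0,0,-7]},{"gripper":1,"linear":[10,-4,0],"turn":[0,0,-14]},{"gripper":1,"linear":[14,-5.5,0],"turn":[0,0,-21]},{"gripper":1,"linear":[18,-7,0],"turn":[0,0,-28]},{"gripper":1,"linear":[21,-8.2,0],"turn":[0,0,-35]},{"gripper":1,"linear":[24,-9.4,0],"turn":[0,0,-42]},{"gripper":1,"linear":[26,-10.2,0],"turn":[0,0,-49]},{"gripper":1,"linear":[27.1,-10.6,0],"turn":[0,0,-56]}]' 60
python3 -m jog '[{"gripper":1,"linear":[0,0,0],"turn":[0,0,-7]},{"gripper":1,"linear":[0,0,0],"turn":[0,0,-14]},{"gripper":1,"linear":[0,0,0],"turn":[0,0,-21]},{"gripper":1,"linear":[0,0,0],"turn":[0,0,-28]},{"gripper":1,"linear":[0,0,0],"turn":[0,0,-35]},{"gripper":1,"linear":[0,0,0],"turn":[0,0,-42]},{"gripper":1,"linear":[0,0,0],"turn":[0,0,-49]},{"gripper":1,"linear":[0,0,0],"turn":[0,0,-56]}]'
python3 -c "
from h import *
go([447.4,-305.7,250],162.7)"
```

```text
lin [ 27.13 -10.56  -0.23] turn [-3.000e-02 -1.200e-01 -1.371e+02]
clock: 0.77
position: [449.0, -302.4, 248.0]
tcp_rot: [-180.0, -0.1, 82.2]
wrist_force: [-0.2, -0.4, 0.5]
opening: 85.3
gripper_force: 0.0
clock: 1.43
position: [446.8, -305.7, 247.8]
tcp_rot: [-180.0, -0.1, 137.9]
wrist_force: [0.4, -0.7, 0.2]
opening: 84.9
gripper_force: 0.0
lin [-0.05  0.04 -0.22] turn [ 1.000e-02 -6.000e-02 -2.475e+01]
```

```bash

python3 -m jog '[{"gripper":1,"linear":[0,0,0],"turn":[0,0,-7]},{"gripper":1,"linear":[0,0,0],"turn":[0,0,-14]},{"gripper":1,"linear":[0,0,0],"turn":[0,0,-21]},{"gripper":1,"linear":[0,0,0],"turn":[0,0,-24.8]},{"gripper":1,"linear":[0,0,0],"turn":[0,0,-24.8]},{"gripper":1,"linear":[0,0,0],"turn":[0,0,-24.8]},{"gripper":1,"linear":[0,0,0],"turn":[0,0,-24.8]},{"gripper":1,"linear":[0,0,0],"turn":[0,0,-24.8]}]'
python3 - <<'E'
from h import *
import cv2
s=bot.read_state();print(s["joint_pos"],s["position"],s["tcp_rot"])
cv2.imwrite("pics/w1.png",viewer.read_camera("wrist")[:,:,::-1])
E
```

```text
clock: 2.1
position: [447.0, -305.9, 248.2]
tcp_rot: [180.0, -0.0, 162.3]
wrist_force: [0.3, 0.5, 0.7]
opening: 85.5
gripper_force: 0.0
[-4.28764694e+01  1.42347006e+01 -2.39529589e+00  7.33828103e+01
 -5.19477851e-03 -2.52026398e+01] [ 446.97850447 -305.8841756   248.15988859] [ 1.79999247e+02 -1.37997880e-02  1.62326171e+02]
```

View pics/w1.png

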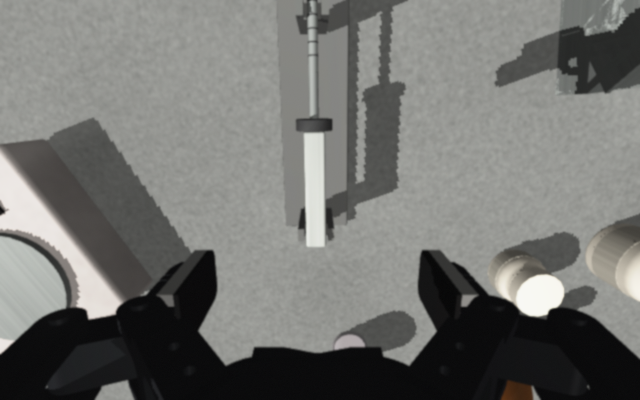

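The wrist picture shows the rod nearly vertical: handle end at (315.5,246), near end of the collar at (314.5,131), shaft at (313,60).

```bash
python3 - <<'E'
from h import *
np.set_printoptions(precision=1,suppress=True)
a=onz("wrist",(315.5,246),86);b=onz("wrist",(314.5,132),86);c=onz("wrist",(312.5,40),79)
print(a,b,c,np.linalg.norm(a-b))
for p,q in((a,b),(a,c)): print(np.degrees(np.arctan2(*(q-p)[1::-1])))
u=(c-a)[:2];u/=np.linalg.norm(u)
o=(a[:2]+b[:2])/2+62.5*u
G=o-58*u;print("origin",o,"grasp",G)
yaw=np.degrees(np.arctan2(u[1],u[0]))
go([*G,77],yaw)
E
```

```text
[ 501.4 -324.3   86. ] [ 403.  -293.8   86. ] [ 334.  -273.4   79. ] 102.95598397739381
162.74826408738784
163.07881872066648
origin [ 392.4 -290.8] grasp [ 447.9 -307.7]
lin [-0.1 -0.1 17.1] turn [ 0.  -0.  -0.7]
```

```bash

python3 -m jog '[{"gripper":1,"linear":[-0.1,-0.1,3.5],"turn":[0,0,-0.7]},{"gripper":1,"linear":[-0.1,-0.1,7],"turn":[0,0,-0.7]},{"gripper":1,"linear":[-0.1,-0.1,10],"turn":[0,0,-0.7]},{"gripper":1,"linear":[-0.1,-0.1,13],"turn":[0,0,-0.7]},{"gripper":1,"linear":[-0.1,-0.1,15.5],"turn":[0,0,-0.7]},{"gripper":1,"linear":[-0.1,-0.1,17],"turn":[0,0,-0.7]},{"gripper":1,"linear":[-0.1,-0.1,17.4],"turn":[0,0,-0.7]},{"gripper":1,"linear":[-0.1,-0.1,17.4],"turn":[0,0,-0.7]}]' 60
python3 -m jog '[{"gripper":0,"linear":[0,0,0],"turn":[0,0,0]},{"gripper":0,"linear":[0,0,0],"turn":[0,0,0]},{"gripper":0,"linear":[0,0,0],"turn":[0,0,0]},{"gripper":0,"linear":[0,0,0],"turn":[0,0,0]},{"gripper":0,"linear":[0,0,0],"turn":[0,0,0]},{"gripper":0,"linear":[0,0,0],"turn":[0,0,0]},{"gripper":0,"linear":[0,0,0],"turn":[0,0,0]},{"gripper":0,"linear":[0,0,0],"turn":[0,0,0]}]' 60
```

```text
clock: 2.82
position: [446.9, -306.5, 73.1]
tcp_rot: [179.9, -0.1, 163.1]
wrist_force: [-0.5, -0.5, -0.1]
opening: 85.1
gripper_force: 0.0
clock: 3.48
position: [448.1, -307.5, 75.2]
tcp_rot: [-180.0, 0.1, 163.1]
wrist_force: [-1.2, 1.0, 6.0]
opening: 17.0
gripper_force: 59.0
```

```bash

python3 -m jog '[{"gripper":0,"linear":[0,0,-1],"turn":[0,0,0]},{"gripper":0,"linear":[0,0,-2.5],"turn":[0,0,0]},{"gripper":0,"linear":[0,0,-5],"turn":[0,0,0]},{"gripper":0,"linear":[0,0,-8],"turn":[0,0,0]},{"gripper":0,"linear":[0,0,-11],"turn":[0,0,0]},{"gripper":0,"linear":[0,0,-14],"turn":[0,0,0]},{"gripper":0,"linear":[0,0,-17],"turn":[0,0,0]},{"gripper":0,"linear":[0,0,-18],"turn":[0,0,0]}]'
python3 -c "
from h import *
go([506,-33,300],169.5)"
```

```text
clock: 4.15
position: [448.8, -308.1, 259.2]
tcp_rot: [-179.8, 0.3, 163.1]
wrist_force: [0.5, -0.1, -0.8]
opening: 17.1
gripper_force: 58.5
lin [ 2.5  27.97 -4.17] turn [-0.18  0.31 -6.4 ]
```

```bash

python3 -m jog '[{"gripper":0,"linear":[0.2,2,-0.3],"turn":[0,0,-0.5]},{"gripper":0,"linear":[0.5,6,-1],"turn":[0,0,-1.4]},{"gripper":0,"linear":[0.9,10,-1.5],"turn":[0,0,-2.3]},{"gripper":0,"linear":[1.2,14,-2.1],"turn":[0,0,-3.2]},{"gripper":0,"linear":[1.6,18,-2.7],"turn":[0,0,-4.1]},{"gripper":0,"linear":[2,22,-3.3],"turn":[0,0,-5]},{"gripper":0,"linear":[2.3,25.5,-3.8],"turn":[0,0,-5.9]},{"gripper":0,"linear":[2.5,28,-4.2],"turn":[0,0,-6.4]}]'
python3 -m jog '[{"gripper":0,"linear":[0,0,0],"turn":[0,0,0]},{"gripper":0,"linear":[0,0,0],"turn":[0,0,0]},{"gripper":0,"linear":[0,0,0],"turn":[0,0,0]},{"gripper":0,"linear":[0,0,0],"turn":[0,0,0]},{"gripper":0,"linear":[0,0,0],"turn":[0,0,0]},{"gripper":0,"linear":[0,0,0],"turn":[0,0,0]},{"gripper":0,"linear":[0,0,0],"turn":[0,0,0]},{"gripper":0,"linear":[0,0,0],"turn":[0,0,0]}]'
python3 - <<'E'
from h import *
import cv2
s=bot.read_state();print(s["joint_pos"],s["position"],s["tcp_rot"])
cv2.imwrite("pics/w2.png",cv2.resize(viewer.read_camera("wrist")[:,:,::-1],None,fx=1.25,fy=1.25,interpolation=cv2.INTER_CUBIC))
E
```

```text
clock: 4.82
position: [504.8, -29.0, 296.1]
tcp_rot: [180.0, -0.1, 169.7]
wrist_force: [-0.0, -0.8, -1.2]
opening: 16.9
gripper_force: 58.8
clock: 5.48
position: [505.1, -32.6, 296.2]
tcp_rot: [-180.0, -0.0, 169.4]
wrist_force: [0.2, -0.1, -2.1]
opening: 17.3
gripper_force: 58.9
[-1.27817461e+01  9.69179081e+00 -1.42395741e+00  7.88893940e+01
 -7.75313550e-03 -2.21799171e+00] [505.09313621 -32.59164729 296.20850148] [-1.79992452e+02 -5.43838852e-03  1.69436246e+02]
```

View pics/w2.png

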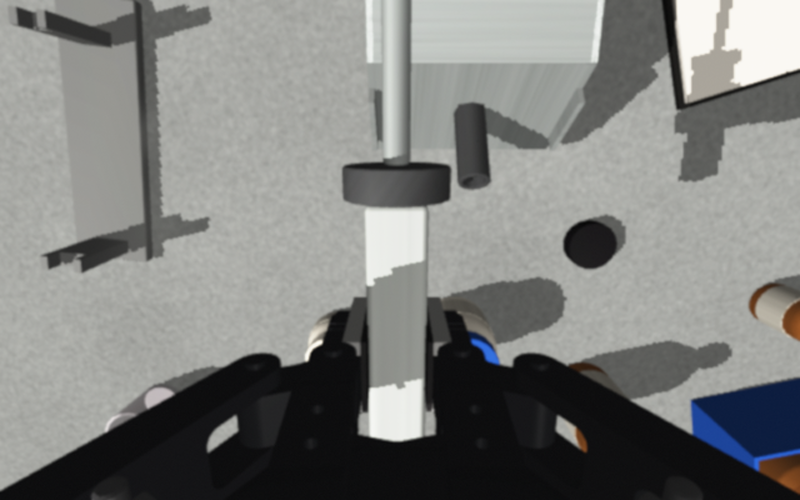

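The wrist view (800 px wide) shows the tube mouth's rim centred at about (474,181), the tube entering the shoulder at (470,104), and the tank's top edge running from (367,62) to (600,62). The rod is straight along column 397.

```bash
python3 - <<'E'
from h import *
np.set_printoptions(precision=1,suppress=True)
k=1/1.25
M=onz("wrist",(474*k,181*k),118);print("mouth",M)
a=onz("wrist",(367*k,62*k),125);b=onz("wrist",(600*k,62*k),125)
print("edge",a,b,np.linalg.norm(a-b),np.degrees(np.arctan2(*(b-a)[1::-1]))-90, (a+b)/2)
for y in (-14,-12,-10.5,-9,-7):
    c=np.cos(np.radians(35));t=np.array([c*np.cos(np.radians(y)),c*np.sin(np.radians(y)),np.sin(np.radians(35))])
    print(y,proj("wrist",M-50*t)/k, proj("wrist",M)/k)
print("rod axis pts tool y", [onz("wrist",(397*k,r*k),z) for r,z in((0,300),(170,298),(430,309))])
P=np.array([onz("wrist",(397*k,r*k),z) for r,z in((0,300),(430,309))]);s=bot.read_state()
print("rod in tool",Ro.from_euler("xyz",s["tcp_rot"],degrees=True).inv().apply(P-s["position"]))
u=np.array([np.cos(np.radians(-10.5)),np.sin(np.radians(-10.5))])
print("plate/edge/along check", M[:2]-((a+b)/2)[:2], u)
print("sides: reproj mouth", proj("scene",M),proj("side",M))
E
```

```text
mouth [482.9  28.4 118. ]
edge [392.9 -30.6 125. ] [420.6 118.1 125. ] 151.274319629107 -10.547025104546634 [406.8  43.8 125. ]
-14 [473.2 122.1] [474. 181.]
-12 [471.3 122. ] [474. 181.]
-10.5 [469.9 122. ] [474. 181.]
-9 [468.4 122. ] [474. 181.]
-7 [466.5 122.1] [474. 181.]
rod axis pts tool y [array([407.1, -13.7, 300. ]), array([449.7, -21.6, 298. ]), array([527.8, -36.1, 309. ])]
rod in tool [[ 99.8   0.5  -3.7]
 [-23.    0.6 -12.7]]
plate/edge/along check [ 76.1 -15.3] [ 1.  -0.2]
sides: reproj mouth [325.4 187.2] [312.4 190.9]
```

```bash
python3 -c "
from h import *
go([650,-2,237],169.5,35)"
```

```text
lin [-13.68   5.65   5.93] turn [-2.0e-02 -3.5e+01 -5.0e-02]
```

```bash

python3 -m jog '[{"gripper":0,"linear":[-2,0.8,0.4],"turn":[0,-5,0]},{"gripper":0,"linear":[-4,1.6,1.2],"turn":[0,-10,0]},{"gripper":0,"linear":[-6,2.5,2],"turn":[0,-15,0]},{"gripper":0,"linear":[-8,3.4,3],"turn":[0,-20,0]},{"gripper":0,"linear":[-10,4.2,4],"turn":[0,-25,0]},{"gripper":0,"linear":[-12,5,5],"turn":[0,-30,0]},{"gripper":0,"linear":[-13,5.4,5.5],"turn":[0,-33,0]},{"gripper":0,"linear":[-13.7,5.65,5.9],"turn":[0,-35,0]}]'
python3 -m jog '[{"gripper":0,"linear":[0,0,0],"turn":[0,0,0]},{"gripper":0,"linear":[0,0,0],"turn":[0,0,0]},{"gripper":0,"linear":[0,0,0],"turn":[0,0,0]},{"gripper":0,"linear":[0,0,0],"turn":[0,0,0]},{"gripper":0,"linear":[0,0,0],"turn":[0,0,0]},{"gripper":0,"linear":[0,0,0],"turn":[0,0,0]},{"gripper":0,"linear":[0,0,0],"turn":[0,0,0]},{"gripper":0,"linear":[0,0,0],"turn":[0,0,0]}]'
python3 - <<'E'
from h import *
import cv2
go([650,-2,237.3],169.5,35)
a=viewer.read_camera("scene")[130:240,270:430,::-1];b=viewer.read_camera("side")[130:240,240:400,::-1]
cv2.imwrite("pics/pre.png",cv2.resize(np.hstack([a,b]),None,fx=2.5,fy=2.5,interpolation=cv2.INTER_CUBIC))
s=bot.read_state();R=Ro.from_euler("xyz",s["tcp_rot"],degrees=True);print(s["position"],s["tcp_rot"])
tip=s["position"]+R.apply([168,0,0]);print(tip,(proj("scene",tip)-[270,130])*2.5,(proj("side",tip)-[240,130])*2.5+[400,0])
M=np.array([482.6,29,118]);print((proj("scene",M)-[270,130])*2.5,(proj("side",M)-[240,130])*2.5+[400,0])
E
```

```text
clock: 6.2
position: [649.2, -0.8, 235.5]
tcp_rot: [-180.0, 35.0, 169.5]
wrist_force: [-0.9, -0.1, -2.0]
opening: 17.3
gripper_force: 59.0
clock: 6.87
position: [650.3, -1.5, 237.6]
tcp_rot: [-180.0, 35.0, 169.5]
wrist_force: [-0.2, 0.2, -1.3]
opening: 17.2
gripper_force: 58.9
lin [ 0.03 -0.05  0.01] turn [-0.01  0.01 -0.  ]
[650.19576375  -1.46621151 237.32335644] [-179.99279821   35.00050592  169.50008172]
[514.88343965  23.61224579 140.96129999] [152.7094821  145.91482531] [555.16546878 127.06547929]
[138.78299674 142.55574873] [581.09287455 152.49032004]
```

View pics/pre.png

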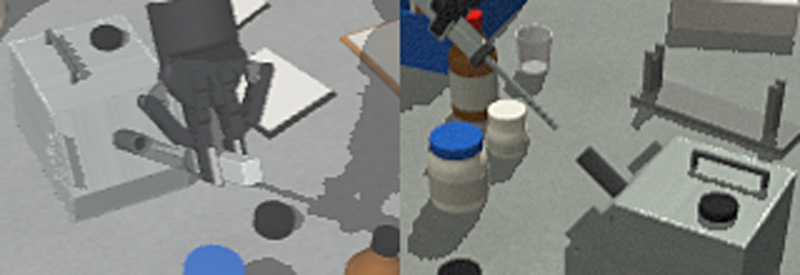

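```bash
python3 - <<'E'
from h import *
import cv2
b=viewer.read_camera("side")[150:222,270:370,::-1]
b=cv2.resize(b,None,fx=8,fy=8,interpolation=cv2.INTER_CUBIC)
s=bot.read_state();R=Ro.from_euler("xyz",s["tcp_rot"],degrees=True)
q=[tuple(int(v) for v in np.round((proj("side",s["position"]+R.apply([d,0,0]))-[270,150]+.5)*8)) for d in (70,110,150,168,208,258)]
print(q)
for p in q[-2:]: cv2.circle(b,p,3,(0,0,255),-1)
cv2.imwrite("pics/sz.png",b)
E
```

```text
[(59, 49), (141, 131), (224, 214), (261, 251), (343, 333), (445, 435)]
```

View pics/sz.png

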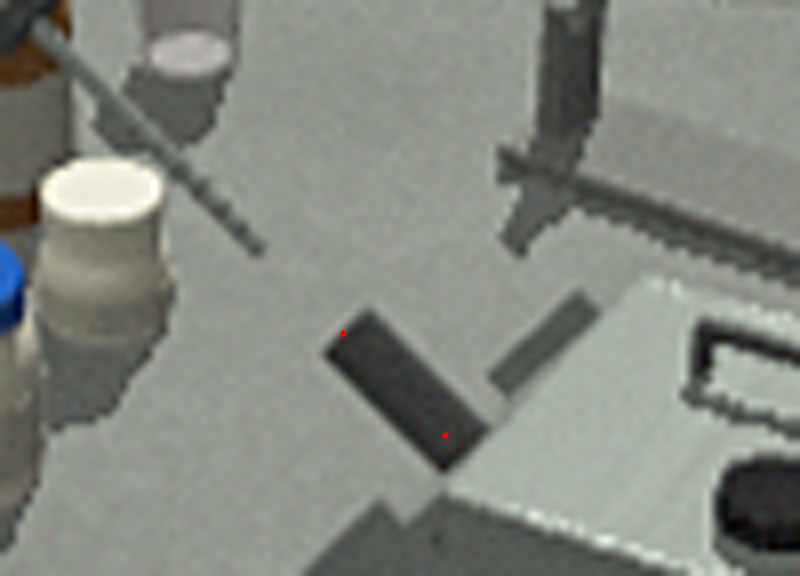

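The tube mouth is centred at (347,330) and the shaft tip at (259,250). The rod line extended lands within about 1.3 mm of the tube axis, so I'll trim slightly and go in, watching the force.

```bash

python3 -m jog '[{"gripper":0,"linear":[0.5,-0.1,-0.05],"turn":[0,0,0]},{"gripper":0,"linear":[1.5,-0.1,-0.05],"turn":[0,0,0]},{"gripper":0,"linear":[2.5,-0.1,-0.05],"turn":[0,0,0]},{"gripper":0,"linear":[3.3,-0.1,-0.05],"turn":[0,0,0]},{"gripper":0,"linear":[4.1,-0.1,-0.05],"turn":[0,0,0]},{"gripper":0,"linear":[4.8,-0.1,-0.05],"turn":[0,0,0]},{"gripper":0,"linear":[5.4,-0.1,-0.05],"turn":[0,0,0]},{"gripper":0,"linear":[5.8,-0.1,-0.05],"turn":[0,0,0]}]'
python3 -c "
from h import *
s=bot.read_state();print(s['wrist_force'],s['moment'])"
```

```text
clock: 7.68
position: [602.2, 6.5, 203.9]
tcp_rot: [-180.0, 35.0, 169.5]
wrist_force: [0.4, 0.2, -1.3]
opening: 16.9
gripper_force: 58.9
[ 0.35303761  0.17219098 -1.25017975] [ 0.1512499   0.65507324 -0.01011154]
```

```bash

python3 -m jog '[{"gripper":0,"linear":[0.5,0,0],"turn":[0,0,0]},{"gripper":0,"linear":[1.2,0,0],"turn":[0,0,0]},{"gripper":0,"linear":[1.9,0,0],"turn":[0,0,0]},{"gripper":0,"linear":[2.6,0,0],"turn":[0,0,0]},{"gripper":0,"linear":[3.3,0,0],"turn":[0,0,0]},{"gripper":0,"linear":[4.0,0,0],"turn":[0,0,0]},{"gripper":0,"linear":[4.6,0,0],"turn":[0,0,0]},{"gripper":0,"linear":[5,0,0],"turn":[0,0,0]}]'
python3 - <<'E'
from h import *
import cv2
s=bot.read_state();print(s['wrist_force'],s['moment'],s["position"])
w=viewer.read_camera("wrist")[0:260,180:480,::-1];b=viewer.read_camera("side")[150:222,270:370,::-1]
cv2.imwrite("pics/in.png",np.hstack([cv2.resize(w,(400,347)),cv2.resize(b,(400,347),interpolation=cv2.INTER_CUBIC)]))
E
```

```text
clock: 8.35
position: [561.7, 13.9, 174.9]
tcp_rot: [-180.0, 34.9, 169.5]
wrist_force: [0.1, -0.8, -1.6]
opening: 17.2
gripper_force: 58.9
[ 0.10087957 -0.7993577  -1.62561136] [ 0.11004829  0.60957008 -0.08243528] [561.70241242  13.94223537 174.93006394]
```

View pics/in.png

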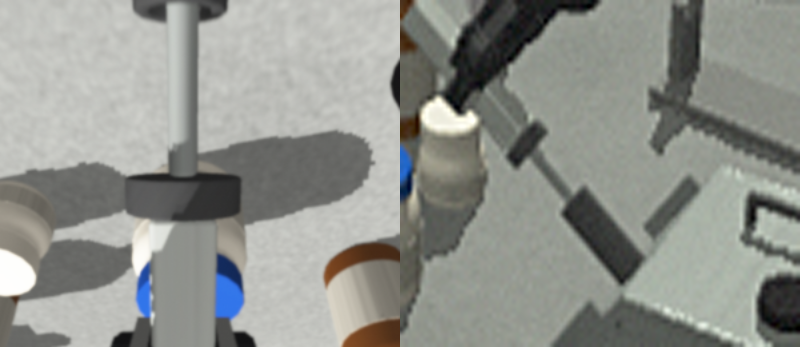

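The shaft is in the tube. The wrist view shows the tube rim at column 180 against the shaft at 183, about 0.8 mm off sideways. The side view shows rod and tube coaxial, so I continue gently.

```bash

python3 -m jog '[{"gripper":0,"linear":[0.5,-0.05,0],"turn":[0,0,0]},{"gripper":0,"linear":[1.0,-0.05,0],"turn":[0,0,0]},{"gripper":0,"linear":[1.6,-0.05,0],"turn":[0,0,0]},{"gripper":0,"linear":[2.2,-0.05,0],"turn":[0,0,0]},{"gripper":0,"linear":[2.7,-0.05,0],"turn":[0,0,0]},{"gripper":0,"linear":[3.2,-0.05,0],"turn":[0,0,0]},{"gripper":0,"linear":[3.5,-0.05,0],"turn":[0,0,0]},{"gripper":0,"linear":[3.6,-0.05,0],"turn":[0,0,0]}]'
python3 -m jog '[{"gripper":0,"linear":[0.05,0,0],"turn":[0,0,0]},{"gripper":0,"linear":[0.1,0,0],"turn":[0,0,0]},{"gripper":0,"linear":[0.15,0,0],"turn":[0,0,0]},{"gripper":0,"linear":[0.2,0,0],"turn":[0,0,0]},{"gripper":0,"linear":[0.25,0,0],"turn":[0,0,0]},{"gripper":0,"linear":[0.3,0,0],"turn":[0,0,0]},{"gripper":0,"linear":[0.35,0,0],"turn":[0,0,0]},{"gripper":0,"linear":[0.4,0,0],"turn":[0,0,0]}]'
```

```text
clock: 9.12
position: [532.8, 18.8, 154.4]
tcp_rot: [-180.0, 34.9, 169.5]
wrist_force: [0.6, 0.2, -1.2]
opening: 17.1
gripper_force: 58.9
clock: 9.78
position: [530.4, 19.3, 152.8]
tcp_rot: [-180.0, 35.0, 169.5]
wrist_force: [-0.4, -0.1, -1.3]
opening: 16.9
gripper_force: 58.9
```

```bash

python3 -m jog '[{"gripper":0,"linear":[0.03,0,0],"turn":[0,0,0]},{"gripper":0,"linear":[0.06,0,0],"turn":[0,0,0]},{"gripper":0,"linear":[0.09,0,0],"turn":[0,0,0]},{"gripper":0,"linear":[0.12,0,0],"turn":[0,0,0]},{"gripper":0,"linear":[0.15,0,0],"turn":[0,0,0]},{"gripper":0,"linear":[0.18,0,0],"turn":[0,0,0]},{"gripper":0,"linear":[0.2,0,0],"turn":[0,0,0]},{"gripper":0,"linear":[0.2,0,0],"turn":[0,0,0]}]'
python3 - <<'E'
from h import *
import cv2
w=viewer.read_camera("wrist")[0:180,180:460,::-1];b=viewer.read_camera("side")[160:222,270:366,::-1]
cv2.imwrite("pics/in2.png",np.hstack([cv2.resize(w,(400,257)),cv2.resize(b,(400,258),interpolation=cv2.INTER_CUBIC)[:257]]))
E
```

```text
clock: 10.45
position: [529.4, 19.4, 152.3]
tcp_rot: [180.0, 35.1, 169.5]
wrist_force: [2.6, -0.9, -1.6]
opening: 17.0
gripper_force: 58.9
```

View pics/in2.png

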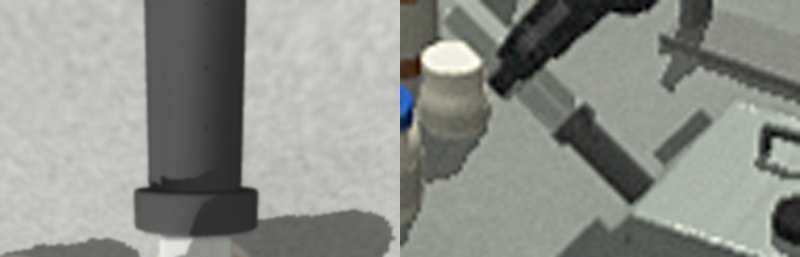

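The collar has reached the mouth rim (wrist rows 185–235 in the crop), and the force is just starting to rise. One more gentle millimetre.

```bash

python3 -m jog '[{"gripper":0,"linear":[0.02,0,0],"turn":[0,0,0]},{"gripper":0,"linear":[0.04,0,0],"turn":[0,0,0]},{"gripper":0,"linear":[0.06,0,0],"turn":[0,0,0]},{"gripper":0,"linear":[0.08,0,0],"turn":[0,0,0]},{"gripper":0,"linear":[0.1,0,0],"turn":[0,0,0]},{"gripper":0,"linear":[0.1,0,0],"turn":[0,0,0]},{"gripper":0,"linear":[0.1,0,0],"turn":[0,0,0]},{"gripper":0,"linear":[0.1,0,0],"turn":[0,0,0]}]'
```

```text
clock: 11.22
position: [529.4, 19.4, 152.4]
tcp_rot: [180.0, 35.2, 169.5]
wrist_force: [4.5, -1.3, 1.0]
opening: 17.3
gripper_force: 58.8
```

The advance has stopped and the force is about 5 N, so the rod is seated. I draw it out.

```bash

python3 -m jog '[{"gripper":0,"linear":[-0.5,0,0],"turn":[0,0,0]},{"gripper":0,"linear":[-1.2,0,0],"turn":[0,0,0]},{"gripper":0,"linear":[-2.2,0,0],"turn":[0,0,0]},{"gripper":0,"linear":[-3.2,0,0],"turn":[0,0,0]},{"gripper":0,"linear":[-4.2,0,0],"turn":[0,0,0]},{"gripper":0,"linear":[-5.2,0,0],"turn":[0,0,0]},{"gripper":0,"linear":[-6.2,0,0],"turn":[0,0,0]},{"gripper":0,"linear":[-7,0,0],"turn":[0,0,0]}]'
python3 -m jog '[{"gripper":0,"linear":[-1,0,0],"turn":[0,0,0]},{"gripper":0,"linear":[-2.2,0,0],"turn":[0,0,0]},{"gripper":0,"linear":[-3.4,0,0],"turn":[0,0,0]},{"gripper":0,"linear":[-4.6,0,0],"turn":[0,0,0]},{"gripper":0,"linear":[-5.8,0,0],"turn":[0,0,0]},{"gripper":0,"linear":[-7,0,0],"turn":[0,0,0]},{"gripper":0,"linear":[-8,0,0],"turn":[0,0,0]},{"gripper":0,"linear":[-8.5,0,0],"turn":[0,0,0]}]'
python3 -c "
from h import *
p=np.array([398,302]);a=np.radians(210);u=np.array([np.cos(a),np.sin(a)]);G=p-168*u
print(G)
go([650,-2,262],169.5,0)
go([*G,200],210,0)
c=onz('scene',(377.3,166.3),12);print(c)"
```

```text
clock: 11.88
position: [585.8, 9.0, 192.3]
tcp_rot: [-180.0, 35.1, 169.5]
wrist_force: [0.3, -0.3, -0.7]
opening: 17.0
gripper_force: 58.9
clock: 12.55
position: [654.6, -3.8, 241.4]
tcp_rot: [180.0, 35.1, 169.5]
wrist_force: [-0.4, 0.3, -0.3]
opening: 17.0
gripper_force: 58.9
[543.49226784 386.        ]
lin [-0.79  0.1  -1.96] turn [-0.000e+00  3.511e+01 -2.000e-02]
lin [17.14 36.3  -6.98] turn [-12.4   33.62 -39.22]
[405.92358085 296.99579466  12.        ]
```

```bash

python3 -m jog '[{"gripper":0,"linear":[-0.4,0,-0.7],"turn":[0,5,0]},{"gripper":0,"linear":[-0.8,0,-1.4],"turn":[0,10,0]},{"gripper":0,"linear":[-1.2,0,-2.1],"turn":[0,15,0]},{"gripper":0,"linear":[-1.6,0,-2.8],"turn":[0,20,0]},{"gripper":0,"linear":[-2,0,-3.5],"turn":[0,25,0]},{"gripper":0,"linear":[-2.4,0.1,-4.2],"turn":[0,30,0]},{"gripper":0,"linear":[-2.4,0.1,-4.25],"turn":[0,34,0]},{"gripper":0,"linear":[-2.4,0.1,-4.25],"turn":[0,35.1,0]}]'
python3 -c "
from h import *
go([543.5,386,290],210,0)"
```

```text
clock: 13.22
position: [650.0, -2.2, 287.9]
tcp_rot: [-180.0, -0.3, 169.5]
wrist_force: [-0.6, 1.3, -2.5]
opening: 17.1
gripper_force: 58.9
lin [17.56 36.22 -0.12] turn [  0.1   -0.29 -40.53]
```

```bash

python3 -m jog '[{"gripper":0,"linear":[0.8,1.5,0],"turn":[0,0,-2]},{"gripper":0,"linear":[1.8,4,0],"turn":[0,0,-5]},{"gripper":0,"linear":[3,6.5,0],"turn":[0,0,-8]},{"gripper":0,"linear":[4.2,9,0],"turn":[0,0,-11]},{"gripper":0,"linear":[5.4,11.5,0],"turn":[0,0,-14]},{"gripper":0,"linear":[6.6,14,0],"turn":[0,0,-17]},{"gripper":0,"linear":[7.6,16.5,0],"turn":[0,0,-20]},{"gripper":0,"linear":[8,18,0],"turn":[0,0,-22]}]'
python3 -c "
from h import *
go([543.5,386,290],210,0)"
```

```text
clock: 13.88
position: [601.1, 193.1, 289.0]
tcp_rot: [179.9, -0.1, -168.2]
wrist_force: [0.5, 0.4, -1.2]
opening: 17.1
gripper_force: 58.9
lin [ 1.68 20.06 -0.07] turn [  0.1   -0.05 -18.18]
```

```bash

python3 -m jog '[{"gripper":0,"linear":[0.2,1.5,0],"turn":[0,0,-2]},{"gripper":0,"linear":[0.4,4,0],"turn":[0,0,-4]},{"gripper":0,"linear":[0.7,7,0],"turn":[0,0,-7]},{"gripper":0,"linear":[1,10,0],"turn":[0,0,-10]},{"gripper":0,"linear":[1.2,13,0],"turn":[0,0,-13]},{"gripper":0,"linear":[1.4,16,0],"turn":[0,0,-16]},{"gripper":0,"linear":[1.6,18.5,0],"turn":[0,0,-18]},{"gripper":0,"linear":[1.7,20,0],"turn":[0,0,-18.2]}]'
python3 -m jog '[{"gripper":0,"linear":[0,0,1],"turn":[0,0,0]},{"gripper":0,"linear":[0,0,3],"turn":[0,0,0]},{"gripper":0,"linear":[0,0,5],"turn":[0,0,0]},{"gripper":0,"linear":[0,0,7],"turn":[0,0,0]},{"gripper":0,"linear":[0,0,9],"turn":[0,0,0]},{"gripper":0,"linear":[0,0,11],"turn":[0,0,0]},{"gripper":0,"linear":[0,0,12],"turn":[0,0,0]},{"gripper":0,"linear":[0,0,12.5],"turn":[0,0,0]}]'
python3 - <<'E'
from h import *
import cv2
go([543.5,386,112],210,0)
w=viewer.read_camera("wrist")[:,:,::-1];b=viewer.read_camera("side")[220:345,220:420,::-1]
cv2.imwrite("pics/pl.png",np.hstack([cv2.resize(w,(400,250)),cv2.resize(b,(400,250),interpolation=cv2.INTER_CUBIC)]))
s=bot.read_state();R=Ro.from_euler("xyz",s["tcp_rot"],degrees=True)
print((proj("side",s["position"]+R.apply([168,0,0]))-[220,220])*2+[400,0],(proj("side",[398,302,12])-[220,220])*2+[400,0])
E
```

```text
clock: 14.55
position: [545.1, 384.9, 288.6]
tcp_rot: [179.9, -0.1, -150.1]
wrist_force: [-0.0, -0.8, -2.2]
opening: 16.9
gripper_force: 58.9
clock: 15.22
position: [545.2, 381.5, 161.7]
tcp_rot: [180.0, -0.3, -150.4]
wrist_force: [-0.0, -0.2, -1.7]
opening: 17.1
gripper_force: 59.0
lin [-0.1   0.47  4.97] turn [ 0.05 -0.27 -0.37]
[577.94925897  52.75834262] [577.43586239 153.72858225]
```

View pics/pl.png

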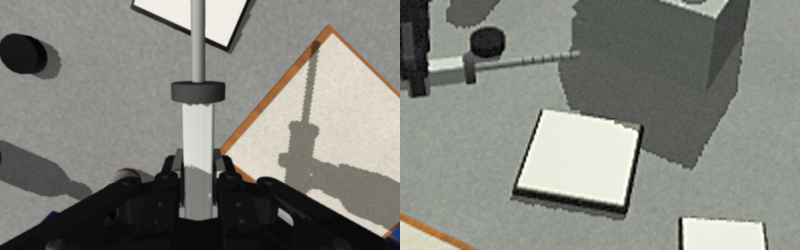

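The tip is seen at (580,52), as predicted. The larger plate is centred at about (579,160), directly below it. I descend, settle and hand in.

```bash

python3 -m jog '[{"gripper":0,"linear":[0,0.1,0.8],"turn":[0,0,0]},{"gripper":0,"linear":[0,0.2,1.6],"turn":[0,0,0]},{"gripper":0,"linear":[0,0.3,2.4],"turn":[0,0,0]},{"gripper":0,"linear":[0,0.4,3.2],"turn":[0,0,0]},{"gripper":0,"linear":[0,0.4,4],"turn":[0,0,0]},{"gripper":0,"linear":[0,0.4,4.6],"turn":[0,0,0]},{"gripper":0,"linear":[0,0.4,4.9],"turn":[0,0,0]},{"gripper":0,"linear":[0,0.4,4.9],"turn":[0,0,0]}]'
python3 -m jog '[{"gripper":0,"linear":[0,0,0],"turn":[0,0,0]},{"gripper":0,"linear":[0,0,0],"turn":[0,0,0]},{"gripper":0,"linear":[0,0,0],"turn":[0,0,0]},{"gripper":0,"linear":[0,0,0],"turn":[0,0,0]},{"gripper":0,"linear":[0,0,0],"turn":[0,0,0]},{"gripper":0,"linear":[0,0,0],"turn":[0,0,0]},{"gripper":0,"linear":[0,0,0],"turn":[0,0,0]},{"gripper":0,"linear":[0,0,0],"turn":[0,0,0]}]'
python3 -c "
from cell import job
print(job.hand_in())"
```

```text
clock: 15.98
position: [543.1, 385.8, 113.5]
tcp_rot: [179.9, -0.2, -150.3]
wrist_force: [-0.5, -1.1, -2.2]
opening: 16.9
gripper_force: 59.0
clock: 16.65
position: [543.8, 386.1, 114.9]
tcp_rot: [179.9, -0.1, -150.3]
wrist_force: [0.3, -0.3, -2.3]
opening: 17.0
gripper_force: 59.0
the job is handed in; nothing more can be done
None
```

I pushed the rod down the dip tube until the collar stopped at about 5 N, drew it out, and handed in at about 16.7 s with it held level about 10 cm above the middle of the larger plate; no verdict came back.

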